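Set a pewter sheet in the bench guillotine

TASK

Set the pewter sheet lying on the bench guillotine's feed table ready for a cut: never lifting or tipping it, push it with the fingertips so that it lies along the side fence and slide it flat in under the yellow hold-down bar until its leading edge sits squarely against the back gauge. Then press the red hold-down lever all the way down to clamp it and come away. Do not shift the back gauge from its setting, and leave the other things on the table and bench where they are.

Things in the scene. Friction and masses are not known exactly. Their poses are not given: they have to be found in the camera images.
- shear: green bench guillotine bolted to the bench. Origin on the bench under its middle; x is the feed direction, y to the operator's left, z up. Dark steel feed table: x -180 to +30 mm, y -150 to +150 mm, top at z 30 mm. Green side frames outside y -150 and +150 mm, x -10 to +65 mm, 86 mm high. Black cutting lever at the left rear (y +190 mm), leaning back, to 270 mm high: not used
- fence_face (a point): on the feed-table top at the foot of the side fence's face, half-way along it. The fence is a steel strip along the left of the table, face at y +100 mm of the machine (looking to its -y), x -175 to -10 mm, 9 mm high, 18 mm wide
- mouth (a point): on the feed-table top below the front lower edge of the yellow hold-down bar, at mid width (machine x 0, y 0, z 30 mm). The bar spans x 0 to 26 mm right across the table, 7 mm clear above it, top 51 mm above the bench (guide pins to 85 mm high at y -125 and +125). Behind it the raised blade, x 31 to 50 mm, 11 mm or more above the table, top 76 mm above the bench
- sheet: bright grey pewter sheet, 120 mm (its x) by 80 mm (its y), 4 mm thick, about 0.28 kg, lying loose and flat on the feed table in front of the hold-down bar. Origin at the centre of its underside; its x points roughly along the feed direction
- sheet_front_left (a point): front left corner of the sheet (underside): +60 mm along its x, +40 mm along its y
- sheet_front_right (a point): front right corner of the sheet (underside): +60 mm, -40 mm
- sheet_back_left (a point): back left corner of the sheet (underside): -60 mm, +40 mm
- gauge_face (a point): middle of the back gauge's face at feed-table height. The gauge is an aluminium bar across the machine behind the blade, 276 mm wide; its face looks to -x of the machine, from 2 mm below to 22 mm above the table, 45 to 70 mm beyond the front of the hold-down bar. Friction of about 60 N holds it on its rods
- holddown_lever (a joint): angle of the red-padded hold-down lever on the machine's right: 0 up, 0.5 rad fully down. Axis along machine y at x +12, z 66 mm; the arm points to the operator, 110 mm long, 0.6 rad above level when up, 0.1 rad when down. About 4 N on the pad moves it; it stays where left and lowers the yellow bar 3 mm onto the sheet
- lever_pad (a point): middle of the top face of the red lever pad, 200 mm to the right of the machine's middle. The pad is 42 mm along the arm, 36 mm wide and 10 mm thick, its centre 110 mm from the lever's axis
- square: small try square (brass stock 60 mm, steel blade 60 mm, 12 mm high) lying on the feed table near its right edge; origin under the middle of the stock, the stock along its x, the blade leaving one end of it along its +y, towards the operator. Leave
- mallet: rawhide mallet, 300 mm long, head 56 mm thick, lying on the bench to the right. Leave
- mandrel: steel ring mandrel, 340 mm long, lying on the bench to the left. Leave
- bench_pin: wooden bench pin with a slot, 160 x 65 x 18 mm, on the bench to the left. Leave
- jar: amber jar, 56 mm across, 70 mm high, on the bench to the right. Leave
- ring_clamp: dark wooden ring clamp 120 x 30 x 20 mm on the bench to the right. Leave
Not all that is in view belongs to the job. There is more than one size of the sheet; the job needs the smallest.

How it is judged:
By the outcome, as a careful person would: the job done as asked, in the order asked, and still so for the second after the job is handed in, with the robot touching nothing.
It also fails if it takes over 58 s, if anything falls off the work surface, if the arm or the gripper's body presses on something with over 40 N, if the wrist force passes 120 N, or if a joint passes its speed limit or range.

ROBOT

A 7-joint arm with a two-finger parallel gripper is mounted at the origin on the work surface. World frame = base frame: x ahead of the robot, y to its left, z up, the work surface at z = 0. Lengths are in m, angles in rad, forces in N, time in s.
With the tool pointing down it reaches from about 0.4 to 0.85 m from the base axis. Payload 10.4 kg.
Tool frame: the origin (TCP) lies between the finger pads; the fingertips stand 22 mm ahead of it and the grasp point (between the pads) lies 3 mm ahead of it; z points along the fingers, y is the line along which they close (so a half turn about z gives the same grasp; the last joint's range is limited). The gripper opens to 85 mm and grips with 20 to 120 N. Pads are 22 mm wide; open, the fingers measure 114 mm over their backs; the gripper's body (76 mm by 85 mm) begins 54 mm behind the grasp point. The pads swing forward as they close: fully open they stand 13 mm farther back than shut.
Start: joints at [-0.023, 0.332, -0.065, 1.46, 0.022, 1.35, -0.088], TCP at [0.625, 0, 0.253] pointing down, gripper open.
Joint ranges: [-2.6, 2.6], [-0.5, 2.12], [-1.47, 1.34], [0.16, 2.42], [-1.27, 4.41], [0.06, 2.06], [-2.6, 2.6]. Speed limits (rad/s): [2.22, 2.22, 2.79, 2.79, 3.14, 3.14, 3.14].

INTERFACE

Orientations are given as a unit quaternion [x, y, z, w].
In Python, from workcell import manip, camera, ticket, boxes_of, outline_of gives the robot as it stands.
- The arm moves only by the tool carry_out, never from a script. Its argument "deltas" is a list of rows, each a list of 5 numbers: the shift along the tool's x, y, z as a fraction of full scale, then the turn about the tool's z as a fraction of full scale, then the opening, from -1 (shut) to 1 (fully open), so that 0 is half open. In form: [[tx, ty, tz, spin, gripper], ...]. A call has 1 to 20 rows; each row is the pose to reach, as a shift and turn from the pose commanded when the call began, along the tool's axes at that moment; what a row does not reach only later rows make up. Full scale, the value 1, is 150 mm for a shift and 30 degrees for a turn. A row lasts 1/8 s, in which the tool goes at most 62.5 mm and 10.7 degrees, less where a joint would pass 70% of its speed; a pose out of reach is approached as far as the arm can. A call with a number of a shift or a turn outside -1 to 1 is refused whole. A call with a gripper value outside its range is refused whole. The fingers move at their own pace and stop on an object; "force" is the grip in N (left out, the last holds). Time passes only in rows, so rows that repeat a pose let the fingers close. It gives the time, the measured TCP pose, the force, the opening and the grip force at its end, in the units of the state.
- manip.get_obs(): the state, without advancing time (a new reading comes with each control period).
- camera(name): name is "scene" or "side" or "wrist"; returns a dict with "img" (384x512x3 uint8, red, green, blue), "depth" (384x512 float32, m along the optical axis (not along the pixel's ray), 0 where there is no reading), "vertical_fov" (degrees; the focal length in pixels is half the picture's height over the tangent of half this angle, whatever the lens; pixels are square), "cx", "cy" (the principal point, pixels), "R" (3x3) and "t" (3): a world point X has camera coordinates R X + t. Camera axes: x right, y down, z forward; pixel columns grow to the right and rows downward; lengths in m; the calibration is good to about 2 mm. A picture is of the moment at which its call begins.
- ticket.hand_in(): hands the job in; it is judged then, once.
Trained networks look in a picture, given as the dict that the camera call returned (one of the last four; its "shot" number tells which), for a name from the list of things; names that differ only in an ending like _2 or _b are one class to them, and where a whole thing is asked for, a point or a joint stands for the part that bears it (a point fixed in the world has none). Each returns a list of dicts, best first, with "conf" (0 to 1); they miss things now and then, are a little off and sometimes report something else, mostly with a low value. They report only what shows in the picture. A call takes as long as a camera call. They do not tell look-alikes from the thing itself.
- boxes_of(query, picture): "position" ([x, y, z] in m, in world coordinates, good to about 4 mm: the middle of the surface that is visible of it).
- outline_of(query, picture): "region" (384x512 bool, what is visible of it).
The state is a dict: "clock": time; "joint_pos": joint angles; "joint_velocities": joint speeds; "tau": joint torques, N m; "position": TCP position; "ee_rot": TCP orientation; "ft_force": force on the tool from outside, world axes, zero at the start; "torque": the same for the moment, N m; "grip_width": opening from 0.0 (shut) to 1.0 (fully open); "grasp_force": force on a finger pad.
Only numpy, scipy, OpenCV 4.12 (cv2) and the standard library are available. Lean on these libraries where they do the work, as an engineer would, in place of code of your own. Each camera call takes 0.05 s, during which the arm holds its last target. There are 200 camera calls.

## Working session

There is one attempt and no reset: what is moved stays moved. The work goes in short steps, Python scripts to look and compute and a tool call to move; the robot and the scene stay as the last step left them, time stands still between calls to the robot, and variables do not carry over. Pictures are saved under pics/ and viewed, at most 10 in all, crops included, and the job is handed in when it is done.

Besides the shell and the picture viewer there is one more tool, called after ">>>" by a JSON object that holds its "fn" and its "kwargs". carry_out: Moves the arm, as the interface text tells. Its arguments: {"type":"object","properties":{"deltas":{"type":"array","items":{"type":"array","items":{"type":"number"}}},"force":{"type":"number"}},"required":["deltas"]}

```bash
mkdir -p pics
cat > h.py <<'E'
from workcell import manip, camera, ticket, boxes_of, outline_of
import numpy as np, cv2
def K(c):
    f=c["img"].shape[0]/2/np.tan(np.radians(c["vertical_fov"])/2); return f
def px(c,X):
    p=np.array(c["R"])@np.array(X)+np.array(c["t"]); f=K(c); return c["cx"]+f*p[0]/p[2], c["cy"]+f*p[1]/p[2]
def plane(c,u,v,z):
    f=K(c); R=np.array(c["R"]); d=R.T@np.array([(u-c["cx"])/f,(v-c["cy"])/f,1]); o=-R.T@np.array(c["t"]); s=(z-o[2])/d[2]; return o+s*d
def pts(c,mask=None):
    d=c["depth"]; f=K(c); v,u=np.nonzero((d>0)&(mask if mask is not None else True)); z=d[v,u]
    P=np.c_[(u-c["cx"])/f*z,(v-c["cy"])/f*z,z]; return (P-np.array(c["t"]))@np.array(c["R"]),u,v
def save(c,n): cv2.imwrite("pics/"+n,c["img"][:,:,::-1])
E
python3 - <<'E'
from h import *
o=manip.get_obs(); print(o["clock"],o["position"],o["ee_rot"])
a=[]
for n in("scene","side"):
    c=camera(n); a.append(c["img"])
    print(n,-np.array(c["R"]).T@c["t"])
    for q in("shear","sheet","fence_face","mouth","gauge_face","lever_pad","sheet_front_left","sheet_front_right","sheet_back_left","square"):
        print(q,[(np.round(b["position"],3).tolist(),round(b["conf"],2),[round(x) for x in px(c,b["position"])]) for b in boxes_of(q,c)[:4]])
    save(c,n+"0.png")
E
```

```text
0.0 [6.24656967e-01 1.56179268e-07 2.52514917e-01] [ 7.07085085e-01  7.07128118e-01 -5.33820902e-04 -4.71732773e-04]
scene [ 0.76575555 -0.63876855  0.97008471]
shear [([0.642, 0.019, 0.032], 0.86, [313, 213]), ([0.62, -0.132, 0.126], 0.49, [291, 231])]
sheet [([0.538, 0.079, 0.033], 0.8, [290, 189]), ([0.166, 0.295, 0.001], 0.66, [225, 127])]
fence_face [([0.643, 0.017, 0.03], 0.79, [313, 214])]
mouth [([0.639, 0.02, 0.029], 0.91, [312, 212]), ([0.535, 0.081, 0.03], 0.73, [289, 188]), ([0.392, 0.35, 0.019], 0.43, [281, 131])]
gauge_face [([0.706, 0.071, 0.055], 0.85, [338, 203]), ([0.54, 0.076, 0.034], 0.37, [290, 189]), ([0.645, 0.02, 0.032], 0.21, [314, 213])]
lever_pad [([0.617, -0.132, 0.124], 0.59, [290, 231])]
sheet_front_left [([0.542, 0.077, 0.032], 0.8, [291, 190]), ([0.167, 0.291, 0.004], 0.73, [225, 127]), ([0.743, -0.236, 0.004], 0.69, [316, 299])]
sheet_front_right [([0.742, -0.238, 0.004], 0.81, [315, 299]), ([0.171, 0.296, 0.004], 0.8, [226, 127]), ([0.538, 0.078, 0.03], 0.6, [290, 189])]
sheet_back_left [([0.54, 0.08, 0.038], 0.92, [291, 188]), ([0.167, 0.296, 0.004]
[... 517 characters left out ...]
7, [215, 158])]
gauge_face [([0.699, 0.211, 0.07], 0.43, [308, 153])]
lever_pad [([0.617, -0.131, 0.125], 0.74, [330, 201])]
sheet_front_left [([0.164, 0.297, 0.003], 0.74, [156, 179]), ([0.528, 0.081, 0.036], 0.57, [275, 189]), ([0.734, -0.237, 0.006], 0.56, [378, 248])]
sheet_front_right [([0.538, 0.083, 0.037], 0.95, [277, 188]), ([0.16, 0.294, 0.007], 0.81, [155, 178]), ([0.736, -0.235, 0.001], 0.57, [377, 248]), ([0.696, -0.424, 0.02], 0.5, [404, 297])]
sheet_back_left [([0.734, -0.24, 0.008], 0.9, [378, 248]), ([0.16, 0.294, 0.004], 0.79, [155, 179])]
square [([0.544, -0.068, 0.035], 0.74, [296, 216]), ([0.548, -0.506, 0.055], 0.71, [371, 330]), ([0.697, 0.21, 0.069], 0.7, [308, 153])]
```

Run:
```python
from h import *
a=camera("scene");w=camera("wrist")
b=cv2.resize(a["img"][100:340,150:450],(800,640))[:600]
cv2.imwrite("pics/crop1.png",b[:,:,::-1]); save(w,"wrist0.png")
np.save("w.npy",np.r_[np.array(w["R"]).ravel(),w["t"],w["vertical_fov"],w["cx"],w["cy"]])
# sheet mask
for c in(a,w):
  for o in outline_of("sheet",c)[:3]:
    m=o["region"]; P,u,v=pts(c,m)
    print(o["conf"],m.sum(),P.mean(0).round(3)); r=cv2.minAreaRect(P[:,:2].astype(np.float32)*1000); print(r, cv2.boxPoints(r).round(0).tolist())
```

```text
0.96 625 [0.54  0.082 0.032]
((537.7637939453125, 82.79146575927734), (119.64196014404297, 82.82777404785156), 9.805486679077148) [[472.0, 113.0], [486.0, 32.0], [604.0, 52.0], [590.0, 134.0]]
0.83 721 [0.166 0.296 0.003]
((163.9641876220703, 303.39080810546875), (116.96260833740234, 171.8677215576172), 52.03778839111328) [[60.0, 310.0], [196.0, 204.0], [268.0, 297.0], [132.0, 402.0]]
0.33 1424 [ 0.478 -0.379  0.039]
((424.1470642089844, -388.08074951171875), (321.97149658203125, 81.05293273925781), 13.839899063110352) [[258.0, -387.0], [278.0, -466.0], [590.0, -389.0], [571.0, -310.0]]
0.59 4309 [ 0.714 -0.242  0.007]
((672.2684326171875, -156.65771484375), (117.14508056640625, 325.83551025390625), 25.740047454833984) [[549.0, -35.0], [690.0, -329.0], [796.0, -278.0], [654.0, 16.0]]
```

View pics/crop1.png

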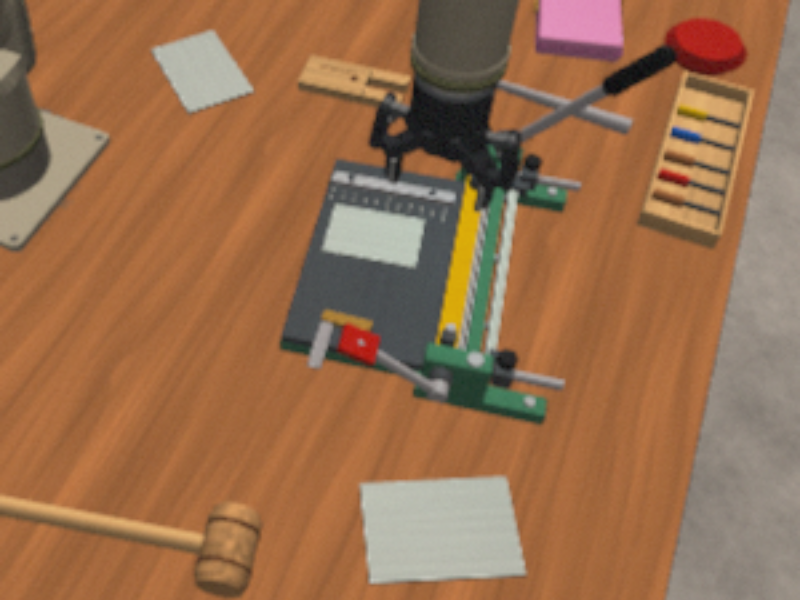

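View pics/wrist0.png

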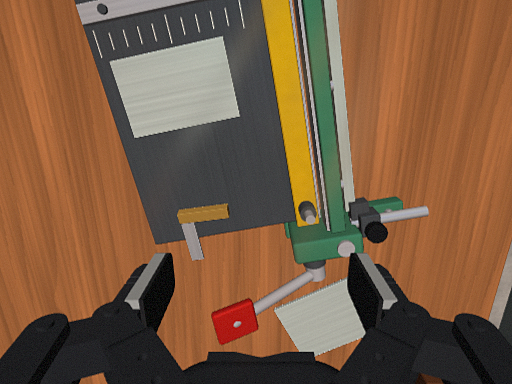

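The wrist view shows the sheet on the feed table (quad 110,60 / 222,38 / 240,117 / 134,138), yellow bar front edge from (262,0) to (298,225), brass/steel square at (200,225) and red pad at (235,322). Candidates in the scene view: sheet on the table (290,189), bigger loose sheets at (225,127) and (315,299). I choose the one on the table, which measures 120x82 mm.

Run:
```python
from h import *
w=camera("wrist"); s=camera("scene"); sd=camera("side")
cv2.imwrite("pics/crop2.png",cv2.resize(w["img"][0:150,70:270],(800,600),interpolation=cv2.INTER_CUBIC)[:,:,::-1])
for n,u,v,z in[("TR",157,243,.03),("TR2",293,221,.03),("TF",90,30,.03),("s_bl",110,60,.034),("s_fl",222,38,.034),("s_fr",240,117,.034),("s_br",134,138,.034),("yel",262,0,.051),("yel2",298,225,.051),("fence",82,22,.03)]:
    print(n,plane(w,u,v,z).round(4))
for nm,c in(("w",w),("s",s),("side",sd)):
    h=cv2.cvtColor(c["img"],cv2.COLOR_RGB2HSV); m=(h[...,0]>20)&(h[...,0]<30)&(h[...,1]>200)&(h[...,2]>120)
    P,u,v=pts(c,m); k=(abs(P[:,2]-.051)<.008)&(P[:,0]<.8)&(P[:,1]<.3); P=P[k]; r=cv2.minAreaRect(P[:,:2].astype(np.float32)*1000); print(nm,"yellow",k.sum(),P[:,2].mean(),r,cv2.boxPoints(r).round(0).tolist())
    # line fit of axis
    vx=cv2.fitLine(P[:,:2].astype(np.float32),cv2.DIST_HUBER,0,.01,.01).ravel(); print(vx, np.degrees(np.arctan2(vx[1],vx[0])))
    g=(h[...,0]<6)|(h[...,0]>174); g&=(h[...,1]>180)
    P,u,v=pts(c,g); k=(P[:,2]>.08)&(P[:,2]<.2)&(abs(P[:,1]+.13)<.06); print("red",k.sum(),P[k].mean(0).round(4),P[k].min(0).round(3),P[k].max(0).round(3))
print(np.array(w["R"]).round(3),-np.array(w["R"]).T@w["t"])
```

```text
TR [ 0.4938 -0.1023  0.03  ]
TR2 [ 0.6643 -0.0721  0.03  ]
TF [0.4527 0.1378 0.03  ]
s_bl [0.4702 0.1096 0.034 ]
s_fl [0.5858 0.1299 0.034 ]
s_fr [0.6022 0.0527 0.034 ]
s_br [0.4841 0.0301 0.034 ]
yel [0.6259 0.1589 0.051 ]
yel2 [ 0.6678 -0.0678  0.051 ]
fence [0.4459 0.1449 0.03  ]
w yellow 5194 0.05089083977587282 ((658.1847534179688, 46.951820373535156), (25.332582473754883, 231.93226623535156), 10.501289367675781) [[625.0, 159.0], [667.0, -69.0], [692.0, -65.0], [650.0, 163.0]]
[ 0.17888229 -0.9838705   0.6543211   0.06681123] -79.695335
red 1356 [ 0.5991 -0.1326  0.1324] [ 0.577 -0.155  0.12 ] [ 0.621 -0.116  0.141]
s yellow 340 0.04939424867973282 ((651.0292358398438, 85.29263305664062), (21.862211227416992, 261.464599609375), 10.496112823486328) [[616.0, 212.0], [664.0, -45.0], [686.0, -41.0], [638.0, 216.0]]
[ 0.1901166  -0.9817615   0.6517772   0.07752033] -79.040405
red 141 [ 0.5999 -0.1368  0.132 ] [ 0.579 -0.155  0.123] [ 0.62  -0.117  0.14 ]
side yellow 0 nan ((0.0, 0.0), (0.0, 0.0), 0.0) [[0.0, 0.0], [0.0, 0.0], [0.0, 0.0], [0.0, 0.0]]<stdin>:8: RuntimeWarning: Mean of empty slice.
  ret = ret.dtype.type(ret / rcount)
Traceback (most recent call last):
cv2.error: OpenCV(4.12.0) /io/opencv/modules/imgproc/src/linefit.cpp:50: error: (-215:Assertion failed) count > 0 in function 'fitLine2D_wods'
```

View pics/crop2.png

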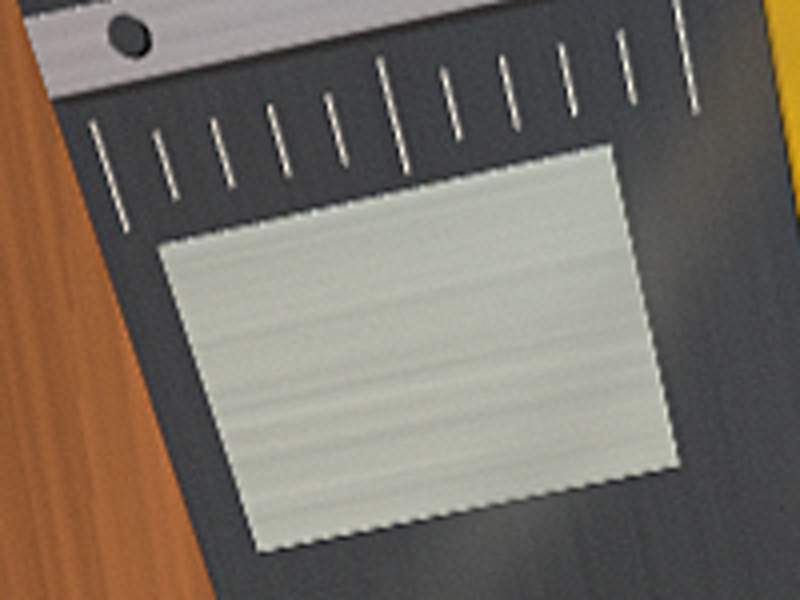

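The crop shows the sheet parallel to the fence, about 38 mm off it, nothing else nearby. It is the right sheet. Machine yaw is about 10.4°, origin about (0.6405, 0.077). I go above its right side.

>>> {"fn": "carry_out", "kwargs": {"deltas": [[0.06,-0.26,0.2,-0.17,0],[0.122,-0.521,0.6,-0.347,0],[0.122,-0.521,1.0,-0.347,0],[0.122,-0.521,1.0,-0.347,0],[0.122,-0.521,1.0,-0.347,0],[0.122,-0.521,1.0,-0.347,0]], "force": 60}}

```text
clock: 2.2
position: [0.5489, 0.0184, 0.1059]
ee_rot: [0.64, 0.768, 0.001, 0.001]
ft_force: [0.3, 0.4, 0.0]
grip_width: 0.501
grasp_force: 0.0
```

```bash
cat >> h.py <<'E'
th=np.radians(10.4); ex=np.array([np.cos(th),np.sin(th)]); ey=np.array([-ex[1],ex[0]]); O=np.array([.6405,.0772])
def mac(p): d=np.array(p)[...,:2]-O; return np.stack([d@ex,d@ey],-1)
E
python3 - <<'E'
from h import *
from scipy.spatial.transform import Rotation as Rt
o=manip.get_obs(); print(o["clock"],o["position"],mac(o["position"]),Rt.from_quat(o["ee_rot"]).as_matrix().round(3).tolist(),o["grip_width"],o["ft_force"])
w=camera("wrist"); save(w,"wrist1.png")
for q in("sheet","gauge_face","square"):
  for r in outline_of(q,w)[:2]:
    P,u,v=pts(w,r["region"]); M=mac(P); print(q,r["conf"],len(P),np.percentile(M,[1,99],axis=0).round(4).tolist(),np.percentile(P[:,2],[1,50,99]).round(4))
s=camera("scene")
for q in("gauge_face","square"):
  for r in outline_of(q,s)[:2]:
    P,u,v=pts(s,r["region"]); M=mac(P); print(q,r["conf"],len(P),np.percentile(M,[1,99],axis=0).round(4).tolist(),np.percentile(P[:,2],[1,50,99]).round(4))
E
```

```text
2.2 [0.54892935 0.01835617 0.10592932] [-0.10068871 -0.04134685] [[-0.18, 0.984, 0.004], [0.984, 0.18, 0.0], [-0.0, 0.004, -1.0]] 0.5014973340007899 [0.29076698 0.39295219 0.02561468]
sheet 0.71 25983 [[-0.1615, -0.0161], [-0.0444, 0.0621]] [0.0323 0.0339 0.0355]
gauge_face 0.94 706 [[0.0641, -0.1518], [0.0792, -0.1285]] [0.0484 0.0603 0.0703]
square 0.89 2549 [[-0.1385, -0.1605], [-0.0782, -0.1103]] [0.0301 0.0409 0.0443]
gauge_face 0.75 561 [[0.0572, -0.1666], [0.0898, 0.1547]] [-0.0035  0.0512  0.0898]
gauge_face 0.17 645 [[-0.0824, -0.5218], [0.0317, -0.4737]] [0.0096 0.0184 0.0226]
square 0.57 149 [[-0.137, -0.1802], [-0.0801, -0.1128]] [0.0269 0.0347 0.0445]
square 0.36 674 [[-0.0842, -0.5225], [0.0319, -0.474]] [-0.0002  0.0183  0.0226]
```

View pics/wrist1.png

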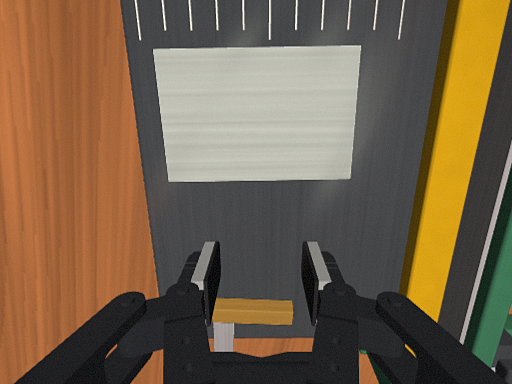

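Wrist view: sheet at (155–360, 45–182), fingertips at (205,280)/(315,280) right of it, square (250,312) clear. I descend.

>>> {"fn": "carry_out", "kwargs": {"deltas": [[0,0,0.15,0,0],[0,0,0.28,0,0],[0,0,0.31,0,0],[0,0,0.31,0,0]]}}

```text
clock: 3.05
position: [0.547, 0.0183, 0.0571]
ee_rot: [0.64, 0.768, 0.0, 0.0]
ft_force: [0.8, -0.5, 1.0]
grip_width: 0.501
grasp_force: 0.0
```

Run:
```python
from h import *
o=manip.get_obs(); print(o["position"],o["ft_force"],mac(o["position"]))
w=camera("wrist"); P,u,v=pts(w); 
# finger points near TCP: lowest points per column area
M=mac(P); t=mac(o["position"])
k=(abs(M[:,1]-t[1])<.02)&(abs(M[:,0]-t[0])<.05)&(P[:,2]>.034)
print(np.percentile(P[k][:,2],[0,.5,1,2,5,20]))
```

```text
[0.54701227 0.01830203 0.05709557] [ 0.7543759  -0.49805192  1.0187259 ] [-0.10258407 -0.04105403]
[0.03676242 0.04183808 0.04420304 0.04776899 0.05666783 0.08481929]
```

>>> {"fn": "carry_out", "kwargs": {"deltas": [[0,0,0.02,0,0],[0,0,0.033,0,0],[0,0,0.033,0,0]]}}

```text
clock: 3.48
position: [0.5468, 0.0183, 0.0519]
ee_rot: [0.64, 0.768, 0.0, -0.0]
ft_force: [0.2, 0.5, -0.4]
grip_width: 0.503
grasp_force: 0.0
```

>>> {"fn": "carry_out", "kwargs": {"deltas": [[0,0,0.014,0,0],[0,0,0.014,0,0]]}}

```text
clock: 3.72
position: [0.5471, 0.0183, 0.0503]
ee_rot: [0.64, 0.768, 0.0, 0.0]
ft_force: [-2.2, -0.5, 5.4]
grip_width: 0.504
grasp_force: 2.7
```

>>> {"fn": "carry_out", "kwargs": {"deltas": [[0,0,0.014,0,0],[0,0,0.014,0,0]]}}

```text
clock: 3.98
position: [0.5472, 0.0183, 0.0501]
ee_rot: [0.64, 0.768, 0.0, 0.0]
ft_force: [-12.6, 0.1, 30.0]
grip_width: 0.499
grasp_force: 14.7
```

>>> {"fn": "carry_out", "kwargs": {"deltas": [[0,0,-0.024,0,0],[0.05,0,-0.024,0,0],[0.09,0,-0.024,0,0],[0.13,0,-0.024,0,0],[0.17,0,-0.024,0,0],[0.21,0,-0.024,0,0],[0.25,0,-0.024,0,0],[0.28,0,-0.024,0,0],[0.3,0,-0.024,0,0],[0.31,0,-0.024,0,0],[0.31,0,-0.024,0,0]]}}

```text
clock: 5.35
position: [0.5385, 0.0641, 0.0513]
ee_rot: [0.64, 0.768, 0.0, 0.0]
ft_force: [-0.5, 1.0, -0.2]
grip_width: 0.499
grasp_force: 0.0
```

```bash
cat > chk.py <<'E'
from h import *
o=manip.get_obs(); print(o["clock"],o["position"],o["ft_force"].round(1),mac(o["position"]))
for n in("wrist","scene"):
  w=camera(n)
  for r in outline_of("sheet",w)[:2]:
    P,u,v=pts(w,r["region"]); M=mac(P)*1000; k=(abs(P[:,2]-.034)<.006); 
    if k.sum()>50: M=M[k]; q=cv2.minAreaRect(M.astype(np.float32)); print(n,round(r["conf"],2),len(M),np.percentile(M,[1,99],axis=0).round(1).tolist(),np.round(q[0],1),np.round(q[1],1),round(q[2],2))
E
python3 chk.py
```

```text
5.35 [0.53850074 0.06414624 0.05132412] [-0.5  1.  -0.2] [-0.10268002  0.00557352]
wrist 0.93 44252 [[-160.6, 16.2], [-43.5, 94.0]] [-102.    53.8] [ 82.5 124.3] 89.91
```

>>> {"fn": "carry_out", "kwargs": {"deltas": [[0.015,0,0,0,0],[0.03,0,0,0,0],[0.03,0,0,0,0]]}}

```text
clock: 5.92
position: [0.5381, 0.0673, 0.0515]
ee_rot: [0.64, 0.768, -0.0, 0.001]
ft_force: [1.8, -5.8, 0.4]
grip_width: 0.501
grasp_force: 2.3
```

>>> {"fn": "carry_out", "kwargs": {"deltas": [[0.01,0,0,0,0],[0.015,0,0,0,0],[0.015,0,0,0,0]]}}

```text
clock: 6.3
position: [0.538, 0.0678, 0.0516]
ee_rot: [0.641, 0.768, -0.001, 0.001]
ft_force: [1.9, -10.2, 2.2]
grip_width: 0.5
grasp_force: 4.5
```

>>> {"fn": "carry_out", "kwargs": {"deltas": [[-0.04,0,0,0,0],[-0.08,0,0,0,0],[-0.08,0,-0.2,0,0],[-0.08,0,-0.3,0,0],[0.1,-0.3,-0.3,0.3,0],[0.3,-0.553,-0.3,0.65,0],[0.3,-0.553,-0.3,1,0],[0.3,-0.553,-0.3,1,0]]}}

```text
clock: 7.3
position: [0.4475, 0.1003, 0.0965]
ee_rot: [0.817, 0.577, 0.0, 0.0]
ft_force: [-0.1, 0.4, -0.4]
grip_width: 0.5
grasp_force: 0.0
```

>>> {"fn": "carry_out", "kwargs": {"deltas": [[0,0,0,0.35,0],[0,0,0,0.7,0],[0,0,0,1,0],[0,0,0,1,0]]}}

```text
clock: 7.8
position: [0.4479, 0.0998, 0.0962]
ee_rot: [0.938, 0.347, 0.0, -0.0]
ft_force: [-1.0, 0.2, 0.4]
grip_width: 0.5
grasp_force: 0.0
```

>>> {"fn": "carry_out", "kwargs": {"deltas": [[0,0,0,0.35,0],[0,0,0,0.7,0],[0,0,0,1,0],[0,0,0,1,0],[0,0,0,1,0]]}}

```text
clock: 8.43
position: [0.4476, 0.0999, 0.0962]
ee_rot: [0.996, 0.094, 0.0, 0.0]
ft_force: [1.4, -0.5, 0.5]
grip_width: 0.498
grasp_force: 0.0
```

```bash
python3 chk.py; python3 -c "
from h import *
o=manip.get_obs();from scipy.spatial.transform import Rotation as R
print(R.from_quat(o['ee_rot']).as_matrix().round(3),o['joint_pos'].round(2))
save(camera('wrist'),'wrist2.png')"
```

```text
8.425 [0.44763377 0.0999245  0.09622258] [ 1.4 -0.5  0.5] [-0.18559551  0.05716721]
wrist 0.67 26005 [[-160.1, 18.5], [-59.8, 96.3]] [-110.5   57.1] [103.1  81.1] 0.27
scene 0.97 627 [[-159.4, 17.7], [-40.8, 98.1]] [-100.2   58.1] [122.8  83.8] 0.7
[[ 0.983  0.183 -0.   ]
 [ 0.183 -0.983  0.   ]
 [-0.    -0.    -1.   ]] [-0.27  0.13 -0.05  2.06  0.01  0.95 -1.71]
```

View pics/wrist2.png

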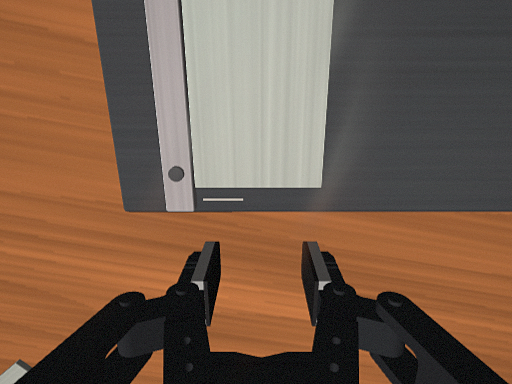

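The wrist view shows the sheet's left edge (col 183–193) flush on the fence, fingers behind the back edge at row 188.

>>> {"fn": "carry_out", "kwargs": {"deltas": [[0,0.02,0.15,0,0],[0,0.02,0.28,0,0],[0,0.02,0.297,0,0],[0,0.02,0.297,0,0]]}}

```text
clock: 9.18
position: [0.4483, 0.0971, 0.0521]
ee_rot: [0.996, 0.091, 0.0, -0.0]
ft_force: [0.5, -0.1, 0.1]
grip_width: 0.499
grasp_force: 0.0
```

>>> {"fn": "carry_out", "kwargs": {"deltas": [[0.04,0,0,0,0],[0.08,0,0,0,0],[0.12,0,0,0,0],[0.16,0,0,0,0],[0.2,-0.001,0,0,0],[0.24,-0.002,0,0,0],[0.28,-0.003,0,0,0],[0.32,-0.004,0,0,0],[0.36,-0.005,0,0,0],[0.4,-0.006,0,0,0],[0.44,-0.007,0,0,0],[0.48,-0.008,0,0,0],[0.52,-0.009,0,0,0],[0.56,-0.01,0,0,0],[0.58,-0.01,0,0,0],[0.6,-0.01,0,0,0],[0.6,-0.01,0,0,0]]}}

```text
clock: 11.3
position: [0.536, 0.1136, 0.0519]
ee_rot: [0.996, 0.09, -0.001, 0.001]
ft_force: [-7.4, -4.6, 9.5]
grip_width: 0.498
grasp_force: 5.9
```

```bash
python3 chk.py; python3 -c "
from h import *
save(camera('wrist'),'wrist3.png')
s=camera('scene')
for r in outline_of('gauge_face',s)[:1]:
    P,u,v=pts(s,r['region']); M=mac(P)*1000; k=abs(P[:,2]-.052)<.004; M=M[k]; print(k.sum())
    for a in range(-140,140,40):
        j=abs(M[:,1]-a)<20
        if j.sum()>3: print(a,np.percentile(M[j,0],[2,50,98]).round(1))
"
```

```text
11.3 [0.53595994 0.11362871 0.05188664] [-7.4 -4.6  9.5] [-0.09624654  0.05470172]
wrist 0.78 32637 [[-86.4, 18.4], [-1.3, 96.7]] [-45.7  57.6] [90.1 83.2] 0.15
241
-140 [60.4 65.8 71.9]
-100 [58.2 63.  69.2]
-60 [57.8 63.1 68.5]
-20 [57.8 63.  69.3]
20 [57.8 64.1 68.9]
60 [57.4 63.7 68.8]
100 [57.7 62.9 69.2]
```

View pics/wrist3.png

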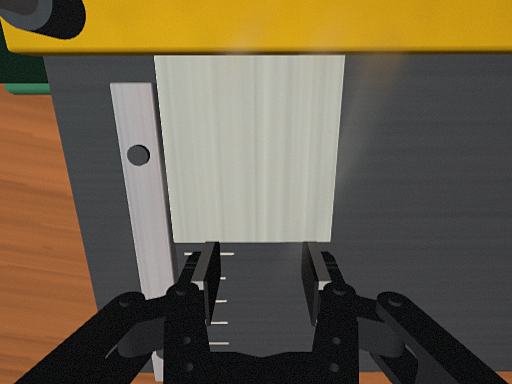

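The sheet is along the fence with its front under the yellow bar (bar edge row 52), back edge at row 242 by the fingertips. There is an unexpected upward force, so I back off 3 mm to see its source.

>>> {"fn": "carry_out", "kwargs": {"deltas": [[-0.02,0,0,0,0],[-0.02,0,0,0,0]]}}

```text
clock: 11.9
position: [0.5335, 0.1144, 0.0517]
ee_rot: [0.996, 0.091, 0.0, -0.0]
ft_force: [-0.3, 0.5, -0.2]
grip_width: 0.5
grasp_force: 0.0
```

>>> {"fn": "carry_out", "kwargs": {"deltas": [[-0.02,0,0,0,0],[-0.02,0,0,0,0]]}}

```text
clock: 12.15
position: [0.5302, 0.1137, 0.0516]
ee_rot: [0.996, 0.091, -0.0, -0.0]
ft_force: [-0.1, -0.4, 0.3]
grip_width: 0.499
grasp_force: 0.0
```

>>> {"fn": "carry_out", "kwargs": {"deltas": [[0,0,0.006,0,0],[0,0,0.006,0,0]]}}

```text
clock: 12.4
position: [0.5304, 0.1137, 0.0507]
ee_rot: [0.996, 0.091, -0.0, -0.0]
ft_force: [0.2, 0.0, -0.3]
grip_width: 0.501
grasp_force: 0.0
```

>>> {"fn": "carry_out", "kwargs": {"deltas": [[0.02,0,0,0,0],[0.04,0,0,0,0],[0.06,0,0,0,0],[0.08,0,0,0,0],[0.08,0,0,0,0]]}}

```text
clock: 13.02
position: [0.5426, 0.1159, 0.0508]
ee_rot: [0.996, 0.091, 0.0, -0.0]
ft_force: [-0.7, -0.0, -0.3]
grip_width: 0.497
grasp_force: 0.0
```

>>> {"fn": "carry_out", "kwargs": {"deltas": [[0.03,0,0,0,0],[0.06,0,0,0,0],[0.08,0,0,0,0],[0.08,0,0,0,0]]}}

```text
clock: 13.52
position: [0.5545, 0.1181, 0.0509]
ee_rot: [0.996, 0.091, 0.0, -0.0]
ft_force: [-0.1, 0.8, 0.2]
grip_width: 0.499
grasp_force: 0.0
```

>>> {"fn": "carry_out", "kwargs": {"deltas": [[0.01,0,0,0,0],[0.02,0,0,0,0],[0.02,0,0,0,0]]}}

```text
clock: 13.9
position: [0.5571, 0.1186, 0.0508]
ee_rot: [0.996, 0.091, 0.0, -0.0]
ft_force: [-0.9, 0.3, 0.3]
grip_width: 0.5
grasp_force: 0.5
```

>>> {"fn": "carry_out", "kwargs": {"deltas": [[0.01,0,0,0,0],[0.015,0,0,0,0],[0.015,0,0,0,0]]}}

```text
clock: 14.28
position: [0.5576, 0.1186, 0.0505]
ee_rot: [0.996, 0.091, -0.002, 0.0]
ft_force: [-9.6, -2.2, 6.8]
grip_width: 0.5
grasp_force: 4.8
```

>>> {"fn": "carry_out", "kwargs": {"deltas": [[0.01,0,0,0,0],[0.01,0,0,0,0]]}}

```text
clock: 14.52
position: [0.5579, 0.1186, 0.0504]
ee_rot: [0.996, 0.091, -0.003, 0.0]
ft_force: [-16.2, -2.1, 11.9]
grip_width: 0.501
grasp_force: 8.1
```

```bash
python3 chk.py
```

```text
14.525 [0.55791816 0.11863948 0.05037766] [-16.2  -2.1  11.9] [-0.07374452  0.05566629]
wrist 0.57 23792 [[-63.4, 18.4], [30.5, 96.4]] [-17.9  57.4] [98.2 82.5] 0.3
scene 0.89 341 [[-61.4, 17.5], [30.7, 96.2]] [-15.4  57.4] [93.9 85. ] 0.19
```

Firm stop: 16 N against the gauge at x ≈ 57 mm, with the gauge estimate agreeing. I come away and look.

>>> {"fn": "carry_out", "kwargs": {"deltas": [[-0.03,0,0,0,0],[-0.1,0,0,0,0],[-0.2,0,-0.1,0,0],[-0.2,0,-0.5,0,0],[-0.2,0,-0.9,0,-1],[-0.2,0,-0.9,0,-1]]}}

```text
clock: 15.48
position: [0.5336, 0.1144, 0.1912]
ee_rot: [0.996, 0.091, 0.005, -0.001]
ft_force: [-0.1, -0.6, -0.8]
grip_width: 0.084
grasp_force: 0.0
```

```bash
python3 chk.py; python3 -c "
from h import *
w=camera('wrist')
save(w,'wrist4.png')
for c in(w,camera('scene')):
    h=cv2.cvtColor(c['img'],cv2.COLOR_RGB2HSV); g=((h[...,0]<6)|(h[...,0]>174))&(h[...,1]>180)
    P,u,v=pts(c,g); k=(P[:,2]>.06)&(P[:,2]<.2)&(abs(P[:,1]+.13)<.06)
    if k.any(): print('red',k.sum(),P[k].mean(0),mac(P[k].mean(0)))
s=camera('scene')
for r in outline_of('gauge_face',s)[:1]:
    P,u,v=pts(s,r['region']); M=mac(P)*1000; k=abs(P[:,2]-.052)<.004; M=M[k]
    for a in range(-100,101,40):
        j=abs(M[:,1]-a)<20
        if j.sum()>3: print(a,np.percentile(M[j,0],[2,50,98]).round(1))
"
```

```text
15.475 [0.53357379 0.11442981 0.19115178] [-0.1 -0.6 -0.8] [-0.09844888  0.05592041]
wrist 0.78 7066 [[-63.0, 18.4], [30.3, 96.1]] [-16.7  57.3] [94.9 80.4] 0.16
wrist 0.74 1203 [[-141.1, -181.0], [-77.9, -109.9]] [-111.  -146.8] [73.6 64. ] 87.1
scene 0.86 310 [[-61.4, 19.5], [-1.4, 97.6]] [-31.4  58.4] [61.7 81.1] 0.95
red 138 [ 0.59986514 -0.13692218  0.13232376] [-0.07862045 -0.2032691 ]
-100 [58.3 63.6 69.1]
-60 [58.1 63.4 68.2]
-20 [57.9 63.1 69. ]
20 [58.1 64.1 69. ]
60 [58.2 63.6 68.8]
100 [57.6 63.2 69.1]
```

View pics/wrist4.png

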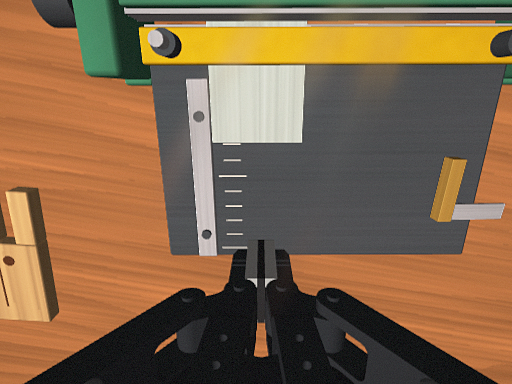

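Run:
```python
from h import *
w=camera("wrist")
g=cv2.cvtColor(w["img"],cv2.COLOR_RGB2GRAY)
cv2.imwrite("pics/crop4.png",cv2.resize(w["img"][55:155,170:320],(800,533),interpolation=cv2.INTER_CUBIC)[:,:,::-1])
for v in(75,90,105,125,138):
    print(v,g[v,184:220].tolist())
    print(plane(w,207,v,.039)[:2],mac(plane(w,207,v,.039)), mac(plane(w,211,v,.034)))
```

```text
75 [83, 84, 83, 87, 80, 84, 83, 82, 84, 86, 85, 83, 82, 86, 84, 90, 84, 87, 90, 84, 90, 90, 92, 91, 67, 224, 223, 213, 207, 207, 202, 208, 210, 207, 208, 207]
[0.61462583 0.17160464] [-0.00840725  0.0975245 ] [-0.00820876  0.09502474]
90 [84, 80, 50, 206, 190, 193, 196, 198, 189, 196, 197, 197, 196, 197, 196, 197, 196, 194, 200, 197, 197, 195, 200, 163, 89, 117, 214, 216, 210, 203, 199, 200, 207, 210, 205, 205]
[0.6031279  0.17016872] [-0.0199755   0.09818776] [-0.01999455  0.09565044]
105 [87, 86, 81, 64, 223, 192, 187, 194, 192, 191, 190, 194, 195, 194, 193, 194, 191, 192, 190, 191, 193, 194, 191, 198, 148, 91, 163, 213, 212, 207, 211, 202, 204, 213, 205, 208]
[0.59127783 0.16868882] [-0.03189804  0.09887134] [-0.03214129  0.09629531]
125 [92, 94, 95, 96, 90, 132, 190, 176, 186, 187, 186, 185, 191, 188, 190, 188, 190, 193, 191, 188, 190, 193, 192, 193, 194, 159, 76, 134, 216, 217, 215, 212, 204, 210, 216, 211]
[0.57490144 0.16664365] [-0.04837458  0.09981602] [-0.04892767  0.09718649]
138 [93, 99, 101, 101, 102, 94, 133, 185, 180, 190, 186, 183, 187, 189, 191, 191, 193, 191, 191, 190, 188, 191, 193, 192, 191, 211, 124, 46, 227, 225, 219, 213, 208, 211, 213, 215]
[0.56388569 0.16526795] [-0.0594577   0.10045147] [-0.06021921  0.09778596]
```

View pics/crop4.png

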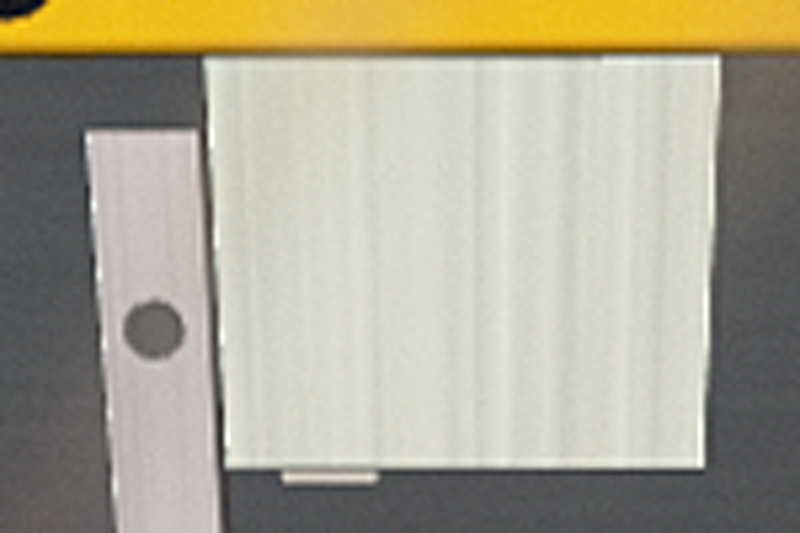

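Crop: fence edge and sheet edge show only the fence face's dark line (<0.5 mm gap), sheet passes under the bar squarely; gauge unmoved. Now the lever.

>>> {"fn": "carry_out", "kwargs": {"deltas": [[0.05,0.35,0,0,-1],[0.09,0.7,0,0,-1],[0.09,1.0,0,0,-1],[0.09,1.0,0,0,-1]]}}

```text
clock: 16.42
position: [0.5716, -0.0359, 0.1853]
ee_rot: [0.996, 0.088, -0.0, 0.001]
ft_force: [0.1, 0.6, -0.2]
grip_width: 0.0
grasp_force: 0.0
```

>>> {"fn": "carry_out", "kwargs": {"deltas": [[0,0.35,0,0,-1],[0,0.7,0,0,-1],[0,0.7,0,0,-1],[0,0.7,0.1,0,-1],[0,0.7,0.1,0,-1]]}}

```text
clock: 17.05
position: [0.5897, -0.1322, 0.1687]
ee_rot: [0.996, 0.092, -0.001, -0.001]
ft_force: [-0.2, 0.4, -1.4]
grip_width: -0.001
grasp_force: 0.0
```

```bash
python3 -c "
from h import *
o=manip.get_obs(); print(o['position'],mac(o['position']),o['ft_force'],o['grip_width'])"
```

```text
[ 0.58968203 -0.13222185  0.16874116] [-0.08778776 -0.19680775] [-0.20627623  0.38438979 -1.37706449] -0.0008682585204432903
```

>>> {"fn": "carry_out", "kwargs": {"deltas": [[0,0,0.06,0,-1],[-0.01,0,0.12,0,-1],[-0.02,0,0.18,0,-1],[-0.03,0,0.24,0,-1],[-0.04,0,0.3,0,-1],[-0.05,0,0.36,0,-1],[-0.055,0,0.4,0,-1],[-0.055,0,0.4,0,-1]]}}

```text
clock: 18.05
position: [0.5822, -0.1359, 0.1102]
ee_rot: [0.996, 0.091, -0.0, -0.0]
ft_force: [0.1, -0.3, -0.2]
grip_width: 0.004
grasp_force: 0.0
```

>>> {"fn": "carry_out", "kwargs": {"deltas": [[0,0,0.015,0,-1],[0,0,0.03,0,-1],[0,0,0.03,0,-1]]}}

```text
clock: 18.42
position: [0.5824, -0.136, 0.1064]
ee_rot: [0.996, 0.091, -0.0, -0.0]
ft_force: [-2.3, -0.6, 0.7]
grip_width: 0.003
grasp_force: 1.0
```

>>> {"fn": "carry_out", "kwargs": {"deltas": [[0,0,0.015,0,-1],[0,0,0.015,0,-1]]}}

```text
clock: 18.68
position: [0.5823, -0.1361, 0.1051]
ee_rot: [0.996, 0.091, 0.0, -0.0]
ft_force: [-7.8, 1.0, 12.3]
grip_width: 0.001
grasp_force: 6.7
```

>>> {"fn": "carry_out", "kwargs": {"deltas": [[0,0,0.012,0,-1],[0,0,0.012,0,-1]]}}

```text
clock: 18.92
position: [0.5824, -0.1362, 0.1047]
ee_rot: [0.996, 0.091, 0.0, -0.0]
ft_force: [-13.2, 1.6, 25.1]
grip_width: 0.003
grasp_force: 13.8
```

```bash
cat > red.py <<'E'
from h import *
o=manip.get_obs(); print(o["clock"],o['position'],mac(o['position']),o['ft_force'])
for n in("scene","side","wrist"):
    c=camera(n)
    h=cv2.cvtColor(c['img'],cv2.COLOR_RGB2HSV); g=((h[...,0]<6)|(h[...,0]>174))&(h[...,1]>180)
    P,u,v=pts(c,g); k=(P[:,2]>.04)&(P[:,2]<.2)&(abs(P[:,1]+.13)<.06)
    if k.any(): print(n,k.sum(),P[k].mean(0).round(4),mac(P[k].mean(0)),np.percentile(P[k][:,2],[2,98]).round(4),np.percentile(mac(P[k])[:,0],[2,98]).round(4))
E
python3 red.py
```

```text
18.925 [ 0.58241776 -0.13616245  0.10471524] [-0.09564405 -0.19937227] [-13.15934706   1.62923918  25.12709675]
scene 63 [ 0.5874 -0.1461  0.0812] [-0.09254074 -0.21001826] [0.0758 0.0853] [-0.1159 -0.078 ]
side 10 [ 0.5846 -0.151   0.0833] [-0.09616302 -0.21437618] [0.0806 0.0855] [-0.1083 -0.0843]
wrist 2088 [ 0.594  -0.1384  0.0831] [-0.08465007 -0.20368613] [0.0778 0.0852] [-0.1062 -0.077 ]
```

Hard stop at the expected pad height (~0.082 m). I come away.

>>> {"fn": "carry_out", "kwargs": {"deltas": [[0,0,-0.05,0,-1],[0,0,-0.3,0,-1],[0,0,-0.7,0,-1],[0,0,-1.0,0,-1],[-0.3,-0.3,-1.0,0,-1],[-0.3,-0.3,-1.0,0,-1],[-0.3,-0.3,-1.0,0,-1]]}}

```text
clock: 19.95
position: [0.5303, -0.0999, 0.2526]
ee_rot: [0.996, 0.091, 0.001, 0.0]
ft_force: [0.4, -0.1, 0.5]
grip_width: 0.0
grasp_force: 0.0
```

```bash
python3 red.py; python3 chk.py
python3 - <<'E'
from h import *
w=camera("wrist"); s=camera("scene")
a=cv2.resize(s["img"][140:260,240:400],(800,600),interpolation=cv2.INTER_CUBIC)
cv2.imwrite("pics/fin.png",a[:,:,::-1])
h=cv2.cvtColor(w["img"],cv2.COLOR_RGB2HSV); m=(h[...,0]>20)&(h[...,0]<30)&(h[...,1]>200)&(h[...,2]>120)
P,u,v=pts(w,m);M=mac(P); k=(abs(P[:,2]-.05)<.008)&(abs(M[:,0]-.013)<.02); print("bar z",P[k][:,2].mean())
P,u,v=pts(s); M=mac(P)*1000
for r in outline_of('gauge_face',s)[:1]:
    P,u,v=pts(s,r['region']); M=mac(P)*1000; k=abs(P[:,2]-.052)<.004; M=M[k]
    for a in range(-100,101,40):
        j=abs(M[:,1]-a)<20
        if j.sum()>3: print(a,np.percentile(M[j,0],[2,50,98]).round(1))
for r in outline_of("square",w)[:1]:
    P,u,v=pts(w,r["region"]); print(np.percentile(mac(P),[1,99],axis=0).round(4).tolist())
E
```

```text
19.95 [ 0.530342   -0.09994965  0.25255617] [-0.14032717 -0.15435371] [ 0.39705885 -0.07370901  0.49456933]
scene 131 [ 0.5818 -0.1399  0.0803] [-0.09692529 -0.20297518] [0.0753 0.0853] [-0.1158 -0.0785]
side 14 [ 0.5809 -0.1485  0.083 ] [-0.09933325 -0.21126814] [0.0797 0.0865] [-0.1125 -0.085 ]
wrist 1551 [ 0.5818 -0.1389  0.0819] [-0.09677213 -0.20190101] [0.0784 0.0852] [-0.1172 -0.0783]
20.1 [ 0.53073048 -0.10052641  0.25216626] [-0.   0.9 -0.7] [-0.14004918 -0.15499113]
wrist 0.83 5445 [[-65.2, 17.3], [-1.7, 96.7]] [-33.8  58.3] [65.2 84.1] 0.1
scene 0.69 380 [[-63.2, 16.6], [53.4, 100.2]] [-3.6 57.3] [121.3  91.2] 0.87
bar z 0.047759564725326144
-100 [57.9 63.4 69.3]
-60 [57.9 63.8 69.2]
-20 [58.3 63.1 69.3]
20 [57.8 63.5 68.6]
60 [58.2 63.7 68.8]
100 [57.6 62.7 69.1]
[[-0.1392, -0.181], [-0.0786, -0.1116]]
```

View pics/fin.png

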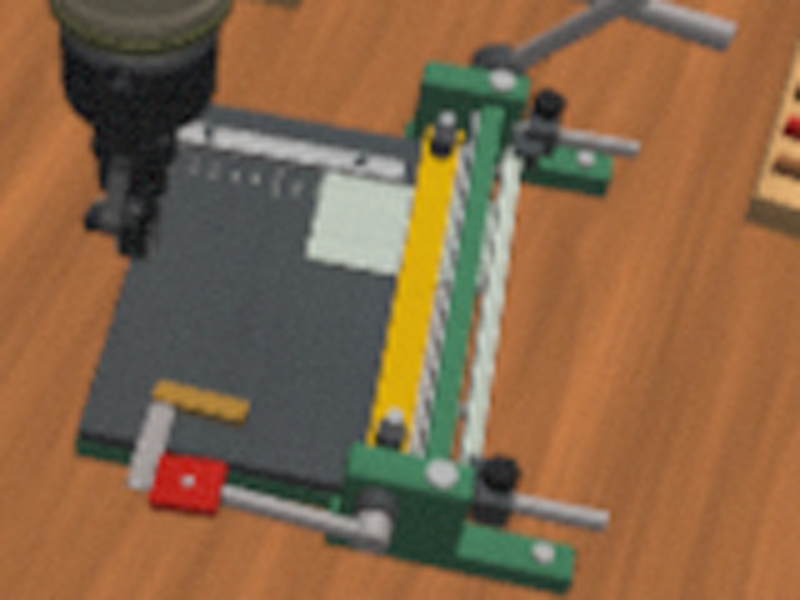

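Final view: sheet by the fence and under the bar (305–410, 170–270), lever pad down (188,483), bar 3 mm lower, gauge and square unmoved.

```bash
python3 -c "
from h import *
print(ticket.hand_in())"
```

```text
the job is handed in; nothing more can be done
None
```

I pushed the sheet along the side fence and up against the back gauge, then pressed the hold-down lever to its stop to clamp it. The arm is clear and the job is handed in after about 20 s. The last images show the gauge and square where they were.

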